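Click the magnifier head onto its post over the board

ROBOT

A 6-joint arm with a two-finger parallel gripper is mounted at the origin on the work surface. World frame = base frame: x ahead of the robot, y to its left, z up, the work surface at z = 0. Lengths are in mm, angles in rad, forces in N, time in s.
With the tool pointing down it reaches from about 350 to 975 mm from the base axis. Payload 7.1 kg.
Tool frame: the origin (TCP) lies at the very end of the fingers, on their centre line; the grasp point (between the pads) lies 19 mm behind it; z points along the fingers, y is the line along which they close (so a half turn about z gives the same grasp; the last joint's range is limited). The gripper opens to 88 mm and grips with 3 to 60 N. Pads are 20 mm wide; open, the fingers measure 115 mm over their backs; the gripper's body (75 mm by 178 mm) begins 61 mm behind the grasp point.
Start: joints at [1.278, 0.423, 1.63, -0, 1.089, -0.019], TCP at [168.963, 601.711, 222.675] pointing down, gripper open.
Joint ranges: [-3, 3], [-0.9, 2.11], [0.09, 2.58], [-1.31, 4.45], [0.11, 2.69], [-2.54, 2.54]. Speed limits (rad/s): [2.39, 2.39, 3.01, 3.14, 3.14, 3.14].

INTERFACE

Orientations are given as a rotation vector (axis times angle).
In Python, from workcell import ctrl gives the robot as it stands. The module is installed in compiled form; this text tells all that it offers.
- The arm moves only by the shell command python3 -m inch 'ROWS'. ROWS is JSON, a list of rows, each a list of 7 numbers: the shift along the tool's x, y, z scaled (see below), then the turn, a rotation vector about the tool's x, y, z scaled (see below), then the closure, from -1 (fully open) to 1 (shut). In form: [[tx, ty, tz, wx, wy, wz, hand], ...]. A call has 1 to 10 rows; each row is the pose to reach, as a shift and turn from the pose commanded when the call began, along the tool's axes at that moment; what a row does not reach only later rows make up. The controller multiplies each number of a shift by 0.15 m and each number of a turn by pi/4 rad. A row lasts 1/8 s, in which the tool goes at most 62.5 mm and 10.7 degrees, less where a joint would pass 70% of its speed; a pose out of reach is approached as far as the arm can. A call with a number of a shift or a turn outside -1 to 1 is refused whole. A call with a gripper value outside its range is refused whole. The fingers move at their own pace and stop on an object; the grip force is fixed at half the most. Time passes only in rows, so rows that repeat a pose let the fingers close. It gives the time, the measured TCP pose, the force, the opening and the grip force at its end, in the units of the state.
- ctrl.get_obs(): the state, without advancing time (a new reading comes with each control period).
- ctrl.get_image(name): name is "side" or "top"; returns the picture (480x640x3 uint8, red, green, blue); there is no depth.
- ctrl.camera_params(name): a dict with "vfov" (degrees; the focal length in pixels is half the picture's height over the tangent of half this angle, whatever the lens; pixels are square), "cx", "cy" (the principal point, pixels), "distortion" ([k1, k2, p1, p2, k3] as OpenCV has them; the pictures are not rectified), "eye" and "attitude" of the camera in the world. Camera axes: x right, y up, looking along -z (the intrinsics and any distortion apply to the point x, -y, -z); pixel columns grow to the right and rows downward; lengths in mm; the calibration is good to about 2 mm. A picture is of the moment at which its call begins. camera_params takes no time and is no camera call.
- ctrl.close_job(): hands the job in; it is judged then, once.
The state is a dict: "t": time; "qpos": joint angles; "qvel": joint speeds; "joint_torque": joint torques, N m; "ee_pos": TCP position; "orientation": TCP orientation; "ft_force": force on the tool from outside, world axes, zero at the start; "moment": the same for the moment, N m; "width": finger opening in mm; "grasp_force": force on a finger pad.
Only numpy, scipy, OpenCV 4.12 (cv2) and the standard library are available. Lean on these libraries where they do the work, as an engineer would, in place of code of your own. Each camera call takes 0.05 s, during which the arm holds its last target. There are 200 camera calls.

TASK

Pick up the magnifier head lying on the table, thread its hub down over the stand's post and, keeping hold of it, press gently until the spring catch clicks into the groove inside the hub, and no further. Leave it let go there with the lens over the middle of the circuit board. Do not ram the stand, do not touch the turntable or its board, and leave the loose things lying about undisturbed.

Things in the scene. Friction and masses are not known exactly. Their poses are not given: they have to be found in the camera images.
- head: Magnifier head, about 250 g, lying flat on the table left or right of the stand: square aluminium hub 32 x 32 mm, 60 mm tall, with an upright bore 16 mm wide right through; a flat steel arm (10 wide, 8 high) runs from the hub's foot along +x to a round lens 72 mm across, 12 mm high, flush underneath. Origin: centre of the hub's underside; z up the bore. Grip the hub by its +y and -y faces.
- lens (a point): Centre of the magnifier's lens, on the head's x axis 130 mm from the hub's axis, 6 mm above the head's underside.
- groove (a point): Middle of the groove inside the hub, on the bore's axis, 18 mm above the hub's underside. The groove is a ring 21 mm wide, from 13 to 23 mm above the underside; the balls of the catch spring out into it. Below and above it the bore is 16 mm wide, with 1.5 mm chamfers at both mouths.
- stand: Magnifier stand, fixed: round dark foot 80 mm across, steel column 24 mm thick up to a shoulder at 58 mm, then a steel post 14 mm thick up to 160 mm. Origin: centre of the foot's underside, on the post's axis. A spring catch sits in a slot of the post: two opposed balls that stick out 3 mm on its +y and -y sides. Their height, 88 to 132 mm above the table, differs each time and is not measured.
- post_tip (a point): Top of the stand's post, on its axis, 160 mm above the table; the post tapers from 14 to 6 mm thick over its last 8 mm.
- catch_a (a joint): How far the +y ball is pressed into the post, m: 0 out, about 0.002 in the narrow bore. Noisy. As the hub goes down on the balls the push rises 4 to 8 N, then falls back to within 2 N of free sliding for some 10 mm; then the balls snap out and pull the hub on down with 4 to 7 N: the click. Once that pull has gone, stop: 1 to 2 mm on, 4 to 8 N more pushes it past.
- catch_b (a joint): The same for the ball on the -y side. Clicked means that both balls are out again, inside the groove: the hub's underside is then about 18 mm below the balls' centres. It stays up by itself there and can be turned about the post.
- turntable: Small black plastic turntable, fixed foot, 116 mm across, whose top turns freely and carries a circuit board 85 x 60 mm; nothing on it is higher than 51 mm. It stands on the +x side of the stand. Origin: centre of its underside.
- board (a point): Middle of the circuit board, on the turntable's axis, 40 mm above the table, 130 to 150 mm from the post.
- tray: Grey parts tray, fixed, 150 x 90 mm, 22 mm high, with compartments, on the other side of the stand from the head. Origin: centre of its underside.
- tweezers: Blue tweezers, loose, 130 mm long, lying along their x axis; origin under their middle.
- spool: Loose steel reel 52 mm across, 40 mm high, standing; origin: centre of its underside.
- screwdriver: Loose screwdriver 160 mm long, lying.
- pot: Loose steel cup 64 mm across, 40 mm high; origin: centre of its underside.
- flask: Loose white bottle 44 mm across, 110 mm high; origin: centre of its underside.
Things that resemble listed ones, but are neither listed nor needed, are in the scene too. Leave any orange look-alike of the turntable alone.

How it is judged:
By the outcome, as a careful person would: the job done as asked, in the order asked, and still so for the second after the job is handed in, with the robot touching nothing.
It also fails if it takes over 72 s, if anything falls off the work surface, if the arm or the gripper's body presses on something with over 40 N, if the wrist force passes 120 N, or if a joint passes its speed limit or range.

## Working session

There is one attempt and no reset: what is moved stays moved. The work goes in short steps, Python scripts to look and compute and a shell command to move; the robot and the scene stay as the last step left them, time stands still between calls to the robot, and variables do not carry over. Pictures are saved under pics/ and viewed, at most 10 in all, crops included, and the job is handed in when it is done.

```bash
mkdir -p pics; python3 - <<'E'
from workcell import ctrl
import cv2
for n in("top","side"):
    cv2.imwrite(f"pics/{n}0.png",ctrl.get_image(n)[:,:,::-1]); print(ctrl.camera_params(n))
o=ctrl.get_obs();print(o)
E
```

```text
{'vfov': 56.54412399747561, 'cx': 318.8436659439472, 'cy': 234.76889132424384, 'distortion': array([-0.01654751,  0.        ,  0.        ,  0.        ,  0.        ]), 'eye': array([ 434.6665374 ,   -3.34625024, 1019.80433104]), 'attitude': array([ 0.08863709, -0.11126535, -1.57590488])}
{'vfov': 51.076592021724, 'cx': 319.4092611742305, 'cy': 239.30340153398296, 'distortion': array([-0.04588527,  0.        ,  0.        ,  0.        ,  0.        ]), 'eye': array([ -23.51029503, -915.47452528,  809.25986799]), 'attitude': array([ 0.96324579, -0.30345424, -0.51331687])}
{'t': 0.1, 'qpos': array([ 1.27800429e+00,  4.23742543e-01,  1.63060854e+00, -2.18827611e-05,
        1.08860449e+00, -1.90207085e-02]), 'qvel': array([-2.28122602e-03, -2.35317225e-03, -2.27476153e-03,  4.65353431e-04,
        9.13916792e-04,  8.41008081e-05]), 'joint_torque': array([-2.32211937e-05, -5.45617318e+01, -2.74324715e+01,  6.44428516e-02,
        1.89601060e-02, -5.61217121e-05]), 'ee_pos': array([168.82590672, 601.24392752, 221.99507346]), 'orientation': array([-4.28655098e-01, -3.11201628e+00,  2.11949385e-03]), 'ft_force': array([ 0.08555946, -0.20675841,  0.98318705]), 'moment': array([-0.00313447, -0.00819907,  0.00494451]), 'grasp_force': 0.0, 'width': 87.95971069401632}
```

View pics/top0.png

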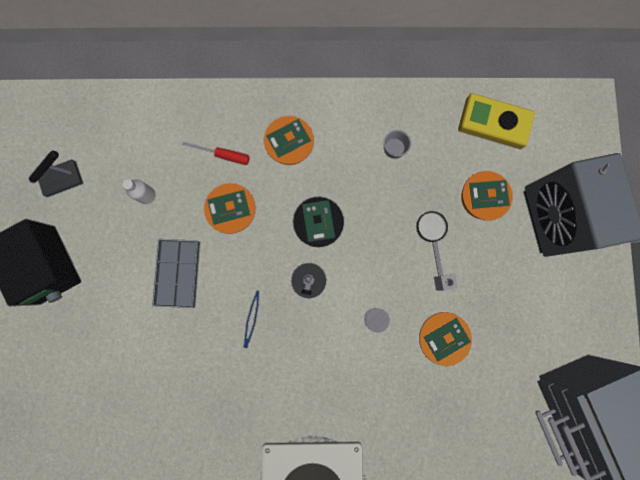

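View pics/side0.png

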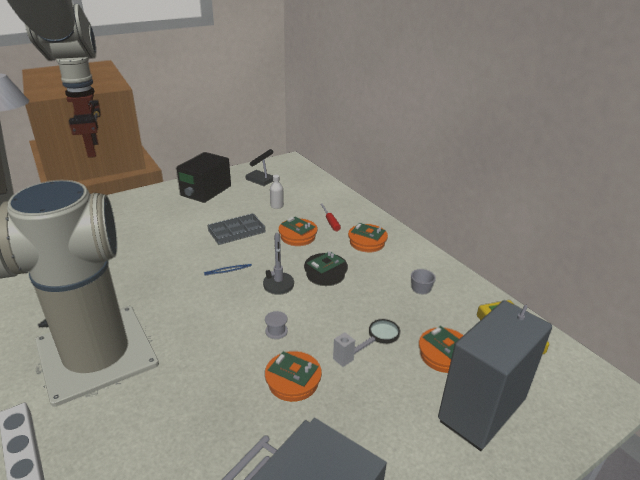

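Top view: the head candidate has its hub at about (446,283) and lens at (432,226). No other magnifier head is visible, and the desk lamp-like object at (55,175) is not it. The stand is at (308,282) and the black turntable at (318,221). The orange look-alikes are at (289,140), (230,208), (487,196) and (445,339). The tray is at (177,273), tweezers (252,320), spool (377,320), pot (397,144), and flask (138,190). I'll check with one close crop.

```bash
cat > h.py <<'E'
import numpy as np, cv2
from scipy.spatial.transform import Rotation as R
from workcell import ctrl
def cam(n):
    p=ctrl.camera_params(n); f=240/np.tan(np.radians(p['vfov']/2))
    K=np.array([[f,0,p['cx']],[0,f,p['cy']],[0,0,1.]]); M=R.from_rotvec(p['attitude']).as_matrix()@np.diag([1,-1,-1.])
    return K,p['distortion'],np.array(p['eye']),M
def proj(n,P):
    K,d,e,M=cam(n); P=np.atleast_2d(np.array(P,float))
    return cv2.projectPoints(P,cv2.Rodrigues(M.T)[0],-M.T@e,K,d)[0][:,0]
def hit(n,uv,z):
    K,d,e,M=cam(n); q=cv2.undistortPoints(np.array([[uv]],float),K,d)[0,0]
    r=M@[q[0],q[1],1]; return e+r*(z-e[2])/r[2]
def tri(a,b):
    A=[];B=[]
    for n,uv in(("top",a),("side",b)):
        K,d,e,M=cam(n); q=cv2.undistortPoints(np.array([[uv]],float),K,d)[0,0]
        r=M@[q[0],q[1],1]; r/=np.linalg.norm(r); Q=np.eye(3)-np.outer(r,r); A.append(Q);B.append(Q@e)
    return np.linalg.lstsq(np.vstack(A),np.hstack(B),rcond=None)[0]
def crop(n,x,y,w,h,s):
    return cv2.resize(cv2.imread(n)[y:y+h,x:x+w],None,fx=s,fy=s,interpolation=cv2.INTER_CUBIC)
E
python3 - <<'E'
from h import *
a=crop("pics/top0.png",280,190,190,150,4)[:, :]
b=crop("pics/side0.png",250,220,160,150,4)
cv2.imwrite("pics/a.png",a);cv2.imwrite("pics/b.png",b)
print(hit("top",(432,226),12),hit("top",(309,281),0),hit("top",(318,221),40),hit("top",(446,283),60),hit("side",(384,331),12),hit("side",(278,284),5))
E
```

```text
[ 582.0241804  -278.10916402   12.        ] [459.16706663   4.67670771   0.        ] [590.73879793 -16.37497294  40.        ] [ 450.95232287 -290.3193482    60.        ] [ 576.41895685 -288.5556113    12.        ] [457.75637635  -1.30251983   5.        ]
```

View pics/a.png

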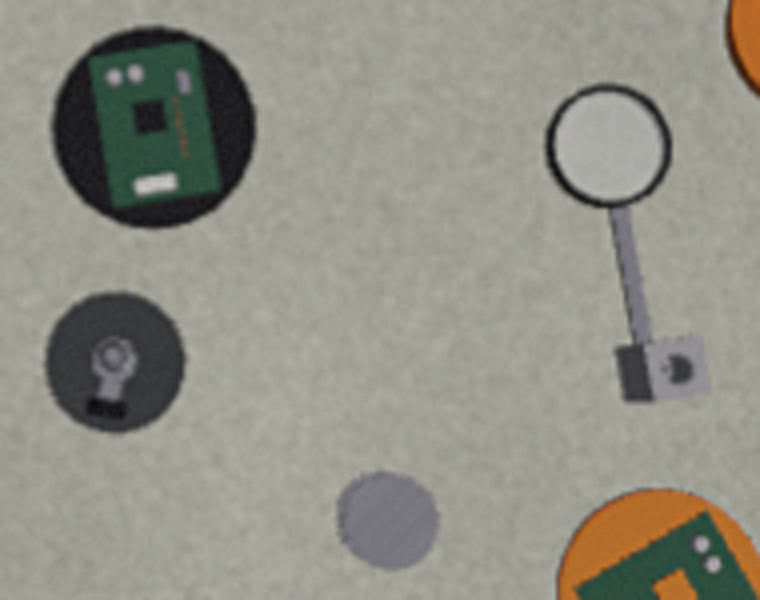

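View pics/b.png

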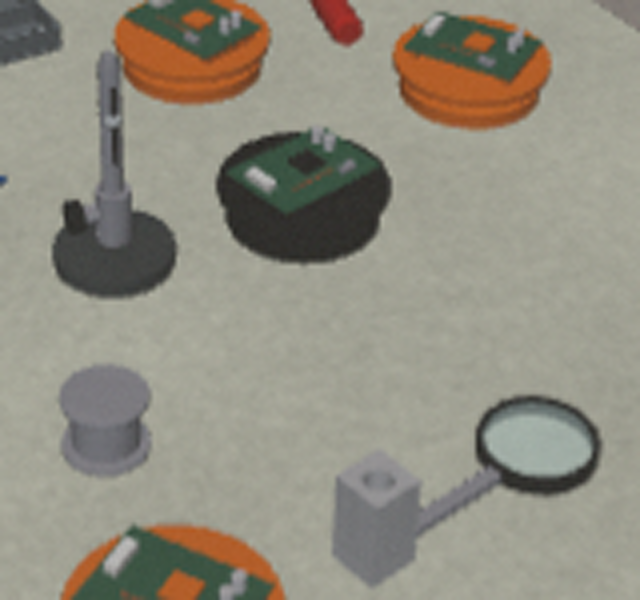

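The crops confirm the head: a square hub with a bore at top (450,282) and side (344.5,340), and the lens at top (431.6,226). The post tip is at top (308.4,278.6) and side (277,233.5). The -y ball is at side (278,250), and the board middle at top (318,221).

```bash
python3 - <<'E'
from h import *
T=lambda x,y:(x/4+280-.375,y/4+190-.375)
S=lambda x,y:(x/4+250-.375,y/4+220-.375)
for n,t,s,z in [("hubtop",T(680,369),S(379,479),60),("lens",T(608,146),S(538,442),12),("tip",T(115.5,356),S(109,56),160),("board",T(154,124.5),S(307.5,172.5),40),("foot",T(115.5,362),S(115,251),6),("spool",T(388,521),S(105,398),40)]:
    print(n,tri(t,s).round(1),hit("top",t,z).round(1),hit("side",s,z).round(1))
# hub edges: corners at z=60
for c in [(650,345),(704,335),(710,394),(655,402)]: print(hit("top",T(*c),60).round(1))
tip=tri(T(115.5,356),S(109,56))
for z in range(80,141,10):
    p=proj("side",[tip[0],tip[1]-7,z])[0]; print(z,((p-[250,220]+.375)*4).round(0))
E
```

```text
hubtop [ 453.9 -299.5   57. ] [ 453.3 -298.3   60. ] [ 452.7 -302.2   60. ]
lens [ 583.7 -279.9    4. ] [ 581.7 -277.2   12. ] [ 578.5 -286.4   12. ]
tip [460.8   4.  155.3] [459.9   4.4 160. ] [458.  -3. 160.]
board [594.3 -17.7  31.8] [591.3 -16.7  40. ] [589.7 -27.7  40. ]
foot [461.7   5.4   4.2] [461.    5.7   6. ] [461.3   3.1   6. ]
spool [ 373.6 -143.2   32.1] [ 373.2 -141.6   40. ] [ 370.4 -151.6   40. ]
[ 466.3 -282.6   60. ]
[ 471.4 -312.1   60. ]
[ 439.8 -313.9   60. ]
[ 435.8 -284.    60. ]
80 [116. 163.]
90 [116. 150.]
100 [115. 136.]
110 [115. 123.]
120 [115. 110.]
130 [114.  96.]
140 [114.  82.]
```

```bash
cat > go.py <<'E'
import sys
from h import *
def go(x,y,z,hd):  # target TCP, tool-y heading (deg), tool vertical -> shift/turn units
    o=ctrl.get_obs(); p=o['ee_pos']; M=R.from_rotvec(o['orientation']).as_matrix()
    c,s=np.cos(np.radians(hd)),np.sin(np.radians(hd))
    T=np.array([[s,c,0],[-c,s,0],[0,0,-1.]])
    print("t",round(o['t'],2),"pos",p.round(1),"yhead",np.degrees(np.arctan2(M[1,1],M[0,1])).round(1),"q",o['qpos'].round(2),"F",o['ft_force'].round(1),"w",round(o['width'],1),round(o['grasp_force'],1))
    print("shift",(M.T@(np.array([x,y,z])-p)/150).round(3),"turn",(R.from_matrix(M.T@T).as_rotvec()/(np.pi/4)).round(3))
if __name__=="__main__": go(*map(float,sys.argv[1:]))
E
python3 go.py 400 300 250 0
```

```text
t 0.1 pos [168.8 601.2 222. ] yhead 74.3 q [ 1.28  0.42  1.63 -0.    1.09 -0.02] F [ 0.1 -0.2  1. ] w 88.0 0.0Traceback (most recent call last):
  File "go.py", line 9, in <module>
    if __name__=="__main__": go(*map(float,sys.argv[1:]))
                             ~~^^^^^^^^^^^^^^^^^^^^^^^^^^
  File "go.py", line 8, in go
    print("shift",(M.T@(np.array([x,y,z])-p)/150).round(3),"turn",(R.from_matrix(M.T@T).as_rotvec()/(np.pi/4)).round(3))
                                                                   ~~~~~~~~~~~~~^^^^^^^
  File "scipy/spatial/transform/_rotation.pyx", line 1143, in scipy.spatial.transform._rotation.Rotation.from_matrix
ValueError: Non-positive determinant (left-handed or null coordinate frame) in rotation matrix 0: [[-2.70354454e-01 -9.62760858e-01 -6.55170173e-06]
 [-9.62759966e-01  2.70354194e-01  1.36303726e-03]
 [ 1.31050764e-03 -3.74810910e-04  9.99999071e-01]].
```

```bash
sed -i 's/\[\[s,c,0\],\[-c,s,0\]/[[-s,c,0],[c,s,0]/' go.py; python3 go.py 400 300 250 0
```

```text
t 0.1 pos [168.8 601.2 222. ] yhead 74.3 q [ 1.28  0.42  1.63 -0.    1.09 -0.02] F [ 0.1 -0.2  1. ] w 88.0 0.0
shift [-2.027 -1.517 -0.185] turn [-1.000e-03  1.000e-03  1.651e+00]
```

```bash
python3 -m inch '[[-0.35,-0.26,-0.1,0,0,0.2,-1],[-0.7,-0.5,-0.15,0,0,0.45,-1],[-1,-0.75,-0.18,0,0,0.7,-1],[-1,-0.75,-0.18,0,0,0.85,-1],[-1,-0.75,-0.18,0,0,0.85,-1]]'; python3 go.py 430 150 250 -40
```

```text
t: 0.72
ee_pos: [283.4, 452.3, 249.7]
orientation: [-1.425, -2.8, 0.0]
ft_force: [0.0, 0.3, 0.1]
width: 87.8
grasp_force: 0.0
t 0.72 pos [283.4 452.3 249.7] yhead 36.0 q [0.99 0.26 1.81 0.   1.08 0.36] F [0.  0.3 0.1] w 87.8 0.0
shift [-2.204e+00 -3.960e-01 -2.000e-03] turn [-0.   -0.    1.69]
```

```bash
python3 -m inch '[[-0.33,-0.06,0,0,0,0.25,-1],[-0.66,-0.12,0,0,0,0.5,-1],[-1,-0.18,0,0,0,0.75,-1],[-1,-0.18,0,0,0,0.85,-1],[-1,-0.18,0,0,0,0.85,-1]]'; python3 go.py 455 0 250 -80.7
```

```text
t: 1.35
ee_pos: [349.4, 315.9, 249.6]
orientation: [-2.26, -2.182, 0.0]
ft_force: [-0.8, 0.7, -0.1]
width: 87.9
grasp_force: 0.0
t 1.35 pos [349.4 315.9 249.6] yhead -2.0 q [0.71 0.16 1.93 0.   1.05 0.74] F [-0.8  0.7 -0.1] w 87.9 0.0
shift [-2.081  0.777 -0.003] turn [-0.     0.     1.749]
```

```bash
python3 -m inch '[[-0.33,0.12,0,0,0,0.25,-1],[-0.66,0.25,0,0,0,0.5,-1],[-1,0.37,0,0,0,0.75,-1],[-1,0.37,0,0,0,0.88,-1],[-1,0.37,0,0,0,0.88,-1]]'; python3 go.py 455 0 250 -80.7
```

```text
t: 1.98
ee_pos: [399.3, 164.1, 249.6]
orientation: [-2.864, -1.29, 0.0]
ft_force: [0.4, 1.5, 0.2]
width: 87.8
grasp_force: 0.0
t 1.98 pos [399.3 164.1 249.6] yhead -41.5 q [0.36 0.1  2.01 0.   1.04 1.09] F [0.4 1.5 0.2] w 87.8 0.0
shift [-0.573  1.003 -0.003] turn [-0.     0.     0.871]
```

```bash
python3 -m inch '[[-0.3,0.35,0,0,0,0.25,-1],[-0.5,0.7,0,0,0,0.5,-1],[-0.75,1,0,0,0,0.75,-1],[-0.75,1,0,0,0,0.88,-1],[-0.75,1,0,0,0,0.88,-1]]'; python3 go.py 453.3 -298.3 250 -80.7
```

```text
t: 2.6
ee_pos: [436.3, -19.7, 249.5]
orientation: [-3.132, -0.245, 0.001]
ft_force: [-0.6, -0.8, -0.3]
width: 88.0
grasp_force: 0.0
t 2.6 pos [436.3 -19.7 249.5] yhead -81.1 q [-0.07  0.1   2.    0.    1.04  1.34] F [-0.6 -0.8 -0.3] w 88.0 0.0
shift [-0.176  1.852 -0.004] turn [-0.     0.    -0.008]
```

```bash
python3 -m inch '[[-0.05,0.35,0,0,0,0,-1],[-0.08,0.7,0,0,0,0,-1],[-0.1,1,0,0,0,0,-1],[-0.1,1,0,0,0,0,-1]]'; python3 -m inch '[[-0.03,0.35,0.2,0,0,0,-1],[-0.06,0.7,0.5,0,0,0,-1],[-0.08,0.85,0.8,0,0,0,-1],[-0.08,0.85,0.8,0,0,0,-1],[-0.08,0.85,0.8,0,0,0,-1]]'; python3 go.py 453.3 -298.3 20 -80.7; python3 - <<'E'
from h import *
cv2.imwrite("pics/t1.png",ctrl.get_image("top")[:,:,::-1]);cv2.imwrite("pics/s1.png",ctrl.get_image("side")[:,:,::-1])
cv2.imwrite("pics/c1.png",np.hstack([crop("pics/t1.png",380,200,100,140,4),crop("pics/s1.png",295,240,100,140,4)]))
print(proj("top",[ctrl.get_obs()['ee_pos']]),proj("side",[ctrl.get_obs()['ee_pos']]))
E
```

```text
t: 3.1
ee_pos: [444.6, -171.4, 249.6]
orientation: [3.132, 0.244, 0.0]
ft_force: [-0.4, 0.8, -0.2]
width: 87.8
grasp_force: 0.0
t: 3.72
ee_pos: [451.8, -296.9, 130.5]
orientation: [-3.132, -0.242, -0.0]
ft_force: [-0.5, 0.9, -0.3]
width: 88.1
grasp_force: 0.0
t 3.73 pos [ 451.8 -296.9  130.5] yhead -81.2 q [-0.6   0.43  1.88  0.    0.83  0.81] F [-0.5  0.9 -0.3] w 88.1 0.0
shift [0.008 0.011 0.737] turn [-0.   -0.   -0.01]
[[460.19923628 281.57649977]] [[344.57241465 312.36911966]]
```

View pics/c1.png

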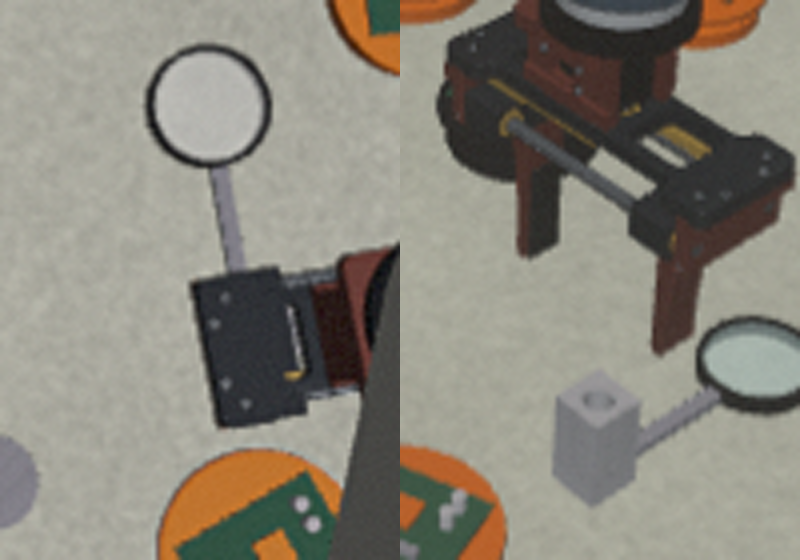

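The fingertips straddle the hub line; their tip middle is at side (346,315.5) against a predicted (344.6,312.4). That is a small side-camera bias, so I'll check the hub with it removed.

```bash
python3 - <<'E'
from h import *
b=np.array([1.4,3.1])
print(hit("side",np.array([344.4,339.4])-b,60),hit("side",np.array([276.9,233.6])-b,160),hit("side",np.array([326.5,262.7])-b,40))
E
python3 go.py 453.3 -297.5 16 -80.7
```

```text
[ 455.55698966 -293.10494069   60.        ] [462.01151304  11.28125979 160.        ] [594.44984826 -13.75814724  40.        ]
t 3.83 pos [ 452.3 -297.5  131.7] yhead -81.2 q [-0.6   0.43  1.88  0.    0.83  0.81] F [-0.1 -0.3  0.6] w 87.6 0.0
shift [ 0.005 -0.     0.771] turn [ 0.002 -0.003 -0.011]
```

```bash
python3 -m inch '[[0.01,0.005,0.2,0,0,-0.01,-1],[0.01,0.005,0.4,0,0,-0.01,-1],[0.01,0.005,0.55,0,0,-0.01,-1],[0.01,0.005,0.68,0,0,-0.01,-1],[0.01,0.005,0.74,0,0,-0.01,-1],[0.01,0.005,0.77,0,0,-0.01,-1],[0.01,0.005,0.77,0,0,-0.01,-1]]';  python3 go.py 454 -298 16 -80.7
```

```text
t: 4.7
ee_pos: [453.0, -299.1, 14.9]
orientation: [3.131, 0.249, 0.001]
ft_force: [-0.3, 0.0, 0.2]
width: 87.9
grasp_force: 0.0
t 4.7 pos [ 453.  -299.1   14.9] yhead -80.9 q [-0.61  0.63  1.91  0.    0.6   0.81] F [-0.3  0.   0.2] w 87.9 0.0
shift [ 0.008 -0.006 -0.007] turn [ 0.001 -0.001 -0.005]
```

```bash
python3 -m inch '[[0,0,0,0,0,0,-0.4],[0,0,0,0,0,0,0],[0,0,0,0,0,0,0.15],[0,0,0,0,0,0,0.2],[0,0,0,0,0,0,0.3],[0,0,0,0,0,0,1],[0,0,0,0,0,0,1],[0,0,0,0,0,0,1]]';  python3 go.py 454 -298 16 -80.7
```

```text
t: 5.7
ee_pos: [452.4, -299.0, 14.1]
orientation: [-3.132, -0.248, 0.0]
ft_force: [-0.6, 0.4, -0.5]
width: 32.0
grasp_force: 29.9
t 5.7 pos [ 452.4 -299.    14.1] yhead -80.9 q [-0.61  0.63  1.91 -0.    0.6   0.81] F [-0.6  0.4 -0.5] w 32.0 29.9
shift [ 0.011 -0.005 -0.012] turn [-0.     0.    -0.005]
```

```bash
python3 -m inch '[[0,0,-0.1,0,0,0,1],[0,0,-0.4,0,0,0,1],[0,0,-0.7,0,0,0,1],[0,0,-1,0,0,0,1],[0,0,-1,0,0,0,1]]';  python3 -m inch '[[0,0,-0.2,0,0,0,1],[0,0,-0.3,0,0,0,1],[0,0,-0.3,0,0,0,1],[0,0,-0.3,0,0,0,1]]'; python3 go.py 460 5 209 -99.3
python3 - <<'E'
from h import *
cv2.imwrite("pics/t2.png",ctrl.get_image("top")[:,:,::-1]);cv2.imwrite("pics/s2.png",ctrl.get_image("side")[:,:,::-1])
cv2.imwrite("pics/c2.png",np.hstack([crop("pics/t2.png",390,180,130,150,3),crop("pics/s2.png",280,190,130,150,3)]))
E
```

```text
t: 6.32
ee_pos: [454.4, -300.4, 168.3]
orientation: [3.127, 0.248, 0.009]
ft_force: [0.1, 0.2, -3.0]
width: 32.1
grasp_force: 29.9
t: 6.82
ee_pos: [451.8, -298.6, 207.9]
orientation: [-3.131, -0.248, 0.003]
ft_force: [0.7, 0.5, -2.0]
width: 32.1
grasp_force: 29.9
t 6.83 pos [ 451.8 -298.6  207.9] yhead -80.9 q [-0.61  0.32  1.83 -0.    1.    0.81] F [ 0.7  0.5 -2. ] w 32.1 29.9
shift [ 0.373 -1.99  -0.005] turn [-0.001  0.002  0.408]
```

View pics/c2.png

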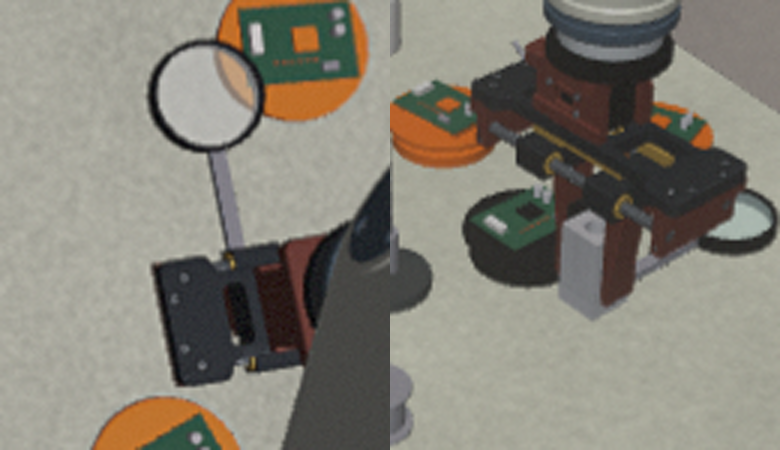

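The head is held level; lens at top (458.4,211.7) and hub under the fingers. I'll use the lens to get the hub's offset along tool x.

```bash
python3 - <<'E'
from h import *
o=ctrl.get_obs();p=o['ee_pos'];M=R.from_rotvec(o['orientation']).as_matrix()
l=hit("top",(458.4,211.7),p[2]-14.5+12); d=M.T@(l-p); print(p,l,d, proj("top",[p]))
E
```

```text
[ 451.87310181 -298.66576695  207.91961875] [ 580.36921242 -275.97633028  205.41961875] [130.46984201  -2.16153223   2.29326899] [[474.54234863 280.84179632]]
```

```bash
python3 -m inch '[[0.06,-0.2,0,0,0,0.06,1],[0.12,-0.5,0,0,0,0.14,1],[0.17,-0.8,0,0,0,0.2,1],[0.18,-0.97,0,0,0,0.2,1],[0.18,-0.97,0,0,0,0.2,1]]'; python3 go.py 460 4.8 209 -99.8
```

```text
t: 7.55
ee_pos: [455.6, -149.7, 208.5]
orientation: [-3.141, -0.006, 0.002]
ft_force: [-0.1, -0.3, -2.8]
width: 31.7
grasp_force: 29.9
t 7.55 pos [ 455.6 -149.7  208.5] yhead -89.8 q [-0.34  0.23  1.95  0.    0.96  1.22] F [-0.1 -0.3 -2.8] w 31.7 29.9
shift [ 0.033 -1.03  -0.003] turn [-0.001  0.002  0.222]
```

```bash
python3 -m inch '[[0.01,-0.2,0,0,0,0.06,1],[0.02,-0.5,0,0,0,0.14,1],[0.03,-0.8,0,0,0,0.2,1],[0.033,-1,0,0,0,0.22,1],[0.033,-1,0,0,0,0.22,1],[0.033,-1,0,0,0,0.22,1],[0.033,-1,0,0,0,0.22,1]]'; python3 go.py 460 4.8 209 -99.8
python3 - <<'E'
from h import *
cv2.imwrite("pics/t3.png",ctrl.get_image("top")[:,:,::-1]);cv2.imwrite("pics/s3.png",ctrl.get_image("side")[:,:,::-1])
cv2.imwrite("pics/c3.png",np.hstack([crop("pics/t3.png",255,180,130,150,3),crop("pics/s3.png",220,170,130,150,3)]))
E
```

```text
t: 8.43
ee_pos: [461.2, -2.2, 209.1]
orientation: [3.13, -0.271, -0.0]
ft_force: [-0.2, -0.8, -2.0]
width: 31.9
grasp_force: 30.0
t 8.43 pos [461.2  -2.2 209.1] yhead -99.9 q [-0.03  0.2   1.99 -0.    0.95  1.71] F [-0.2 -0.8 -2. ] w 31.9 30.0
shift [-0.016 -0.045  0.   ] turn [ 0.     0.    -0.003]
```

View pics/c3.png

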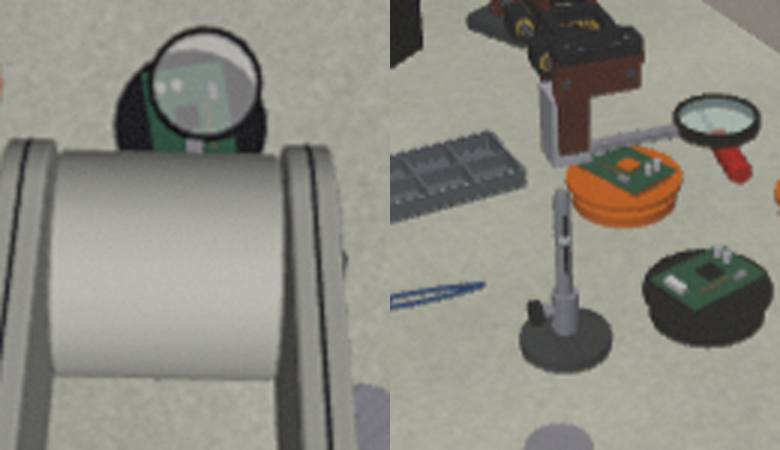

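Side view: the post tip is at about (276.7,234), with the hub just above and on the -y side of it. The lens is at (459,...) and clear of everything. I'll align and lower to just above the tip.

```bash
python3 -m inch '[[-0.01,-0.045,0.05,0,0,0,1],[-0.01,-0.045,0.12,0,0,0,1],[-0.01,-0.045,0.17,0,0,0,1],[-0.01,-0.045,0.2,0,0,0,1],[-0.01,-0.045,0.2,0,0,0,1],[-0.01,-0.045,0.2,0,0,0,1]]'; python3 go.py 460.3 4.8 179 -99.8
python3 - <<'E'
from h import *
im=ctrl.get_image("side")[:,:,::-1];cv2.imwrite("pics/s4.png",im)
print(proj("side",[[460.3,4.8,160]]),proj("side",[ctrl.get_obs()['ee_pos']]))
cv2.imwrite("pics/c4.png",crop("pics/s4.png",240,180,90,75,8))
E
```

```text
t: 9.28
ee_pos: [460.9, 5.8, 179.3]
orientation: [3.13, -0.269, 0.001]
ft_force: [0.3, 0.2, -3.2]
width: 32.0
grasp_force: 30.0
t 9.28 pos [460.9   5.8 179.3] yhead -99.8 q [-0.01  0.25  2.02 -0.    0.88  1.73] F [ 0.3  0.2 -3.2] w 32.0 30.0
shift [-0.003  0.007  0.002] turn [-0.    -0.    -0.001]
[[276.15935361 231.89819254]] [[276.00084408 224.82377294]]
```

View pics/c4.png

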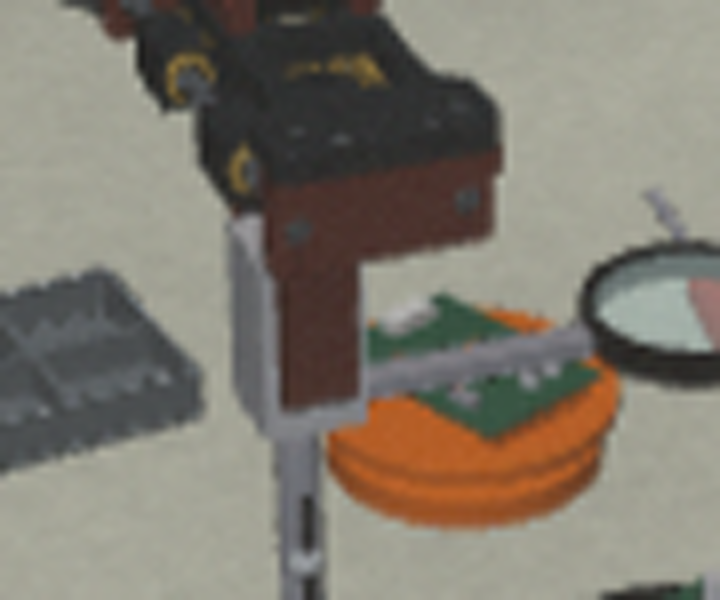

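The hub sits over the post: post axis at crop x≈299, hub underside middle at ≈(301,404). Now I descend in small steps, reading forces.

```bash
python3 -m inch '[[-0.003,0.005,0.02,0,0,0,1],[-0.003,0.005,0.04,0,0,0,1],[-0.003,0.005,0.06,0,0,0,1],[-0.003,0.005,0.06,0,0,0,1]]';python3 -m inch '[[0,0,0.02,0,0,0,1],[0,0,0.04,0,0,0,1],[0,0,0.06,0,0,0,1],[0,0,0.06,0,0,0,1]]'; python3 go.py 460.3 4.8 149 -99.8
```

```text
t: 9.82
ee_pos: [459.9, 5.1, 169.9]
orientation: [3.13, -0.269, -0.001]
ft_force: [0.3, -0.5, -2.3]
width: 31.9
grasp_force: 30.0
t: 10.32
ee_pos: [459.9, 5.1, 160.9]
orientation: [3.13, -0.269, -0.001]
ft_force: [-0.1, 0.3, -2.2]
width: 31.6
grasp_force: 30.0
t 10.32 pos [459.9   5.1 160.9] yhead -99.8 q [-0.01  0.28  2.03  0.    0.83  1.73] F [-0.1  0.3 -2.2] w 31.6 30.0
shift [0.003 0.002 0.079] turn [ 0.     0.001 -0.001]
```

```bash
for i in 1; do python3 -m inch '[[0,0,0.02,0,0,0,1],[0,0,0.04,0,0,0,1],[0,0,0.06,0,0,0,1],[0,0,0.06,0,0,0,1]]'; done; python3 -m inch '[[0,0,0.02,0,0,0,1],[0,0,0.04,0,0,0,1],[0,0,0.04,0,0,0,1]]'; python3 -m inch '[[0,0,0.015,0,0,0,1],[0,0,0.03,0,0,0,1],[0,0,0.03,0,0,0,1]]'
```

```text
t: 10.82
ee_pos: [459.9, 5.1, 151.9]
orientation: [3.13, -0.269, -0.001]
ft_force: [-0.7, 0.6, -2.1]
width: 32.2
grasp_force: 30.0
t: 11.2
ee_pos: [459.9, 5.1, 145.9]
orientation: [3.13, -0.269, -0.001]
ft_force: [-0.2, 0.0, -3.1]
width: 31.7
grasp_force: 30.0
t: 11.58
ee_pos: [460.0, 5.1, 141.5]
orientation: [3.13, -0.269, -0.001]
ft_force: [-0.1, 0.2, -3.3]
width: 31.9
grasp_force: 30.0
```

```bash
f(){ grep -E "ee_pos|ft_f"|tr '\n' ' ';echo;}
python3 -m inch '[[0,0,0.01,0,0,0,1],[0,0,0.01,0,0,0,1]]'|f; python3 -m inch '[[0,0,0.01,0,0,0,1],[0,0,0.01,0,0,0,1]]'|f; python3 -m inch '[[0,0,0.01,0,0,0,1],[0,0,0.01,0,0,0,1]]'|f; python3 -m inch '[[0,0,0.01,0,0,0,1],[0,0,0.01,0,0,0,1]]'|f; python3 -m inch '[[0,0,0.01,0,0,0,1],[0,0,0.01,0,0,0,1]]'|f
```

```text
ee_pos: [460.1, 5.1, 140.1] ft_force: [-0.5, -0.9, -3.1] 
ee_pos: [460.1, 5.1, 138.6] ft_force: [0.2, 0.1, -2.9] 
ee_pos: [460.0, 5.1, 137.0] ft_force: [-0.3, 1.0, -3.0] 
ee_pos: [460.1, 5.1, 135.6] ft_force: [0.2, 0.1, -2.5] 
ee_pos: [460.0, 5.1, 134.1] ft_force: [0.5, -0.4, -2.5]
```

```bash
f(){ grep -E "ee_pos|ft_f"|tr '\n' ' ';echo;}
python3 -m inch '[[0,0,0.01,0,0,0,1],[0,0,0.01,0,0,0,1]]'|f; python3 -m inch '[[0,0,0.01,0,0,0,1],[0,0,0.01,0,0,0,1]]'|f; python3 -m inch '[[0,0,0.01,0,0,0,1],[0,0,0.01,0,0,0,1]]'|f; python3 -m inch '[[0,0,0.01,0,0,0,1],[0,0,0.01,0,0,0,1]]'|f
```

```text
ee_pos: [460.0, 5.1, 132.6] ft_force: [-0.1, -0.4, -2.7] 
ee_pos: [460.1, 5.0, 131.1] ft_force: [-0.3, -0.3, -2.7] 
ee_pos: [460.2, 5.0, 129.8] ft_force: [-0.4, -1.8, 0.7] 
ee_pos: [460.1, 5.1, 128.2] ft_force: [-0.2, -1.8, 0.8]
```

```bash
f(){ grep -E "ee_pos|ft_f"|tr '\n' ' ';echo;}
python3 -m inch '[[0,0,0.007,0,0,0,1],[0,0,0.007,0,0,0,1]]'|f; python3 -m inch '[[0,0,0.007,0,0,0,1],[0,0,0.007,0,0,0,1]]'|f; python3 -m inch '[[0,0,0.007,0,0,0,1],[0,0,0.007,0,0,0,1]]'|f;python3 -m inch '[[0,0,0.007,0,0,0,1],[0,0,0.007,0,0,0,1]]'|f
```

```text
ee_pos: [459.9, 5.1, 126.9] ft_force: [-1.0, -1.1, -1.7] 
ee_pos: [459.9, 5.1, 125.7] ft_force: [-0.6, -0.0, -2.3] 
ee_pos: [459.9, 5.1, 124.7] ft_force: [-0.3, -1.0, -3.4] 
ee_pos: [459.9, 5.1, 123.8] ft_force: [-0.8, -1.2, -3.5]
```

```bash
f(){ grep -E "ee_pos|ft_f"|tr '\n' ' ';echo;}
python3 -m inch '[[0,0,0.007,0,0,0,1],[0,0,0.007,0,0,0,1]]'|f; python3 -m inch '[[0,0,0.007,0,0,0,1],[0,0,0.007,0,0,0,1]]'|f; python3 -m inch '[[0,0,0.007,0,0,0,1],[0,0,0.007,0,0,0,1]]'|f;python3 -m inch '[[0,0,0.007,0,0,0,1],[0,0,0.007,0,0,0,1]]'|f; python3 -m inch '[[0,0,0.007,0,0,0,1],[0,0,0.007,0,0,0,1]]'|f
```

```text
ee_pos: [460.0, 5.1, 122.8] ft_force: [-1.7, -1.2, -3.2] 
ee_pos: [460.0, 5.1, 121.7] ft_force: [-1.8, 0.1, -2.3] 
ee_pos: [460.1, 5.1, 120.7] ft_force: [-1.9, -1.1, -2.1] 
ee_pos: [460.1, 5.1, 119.6] ft_force: [-2.6, -1.0, -3.4] 
ee_pos: [460.1, 5.1, 118.6] ft_force: [-2.8, -1.2, -2.3]
```

```bash
f(){ grep -E "ee_pos|ft_f"|tr '\n' ' ';echo;}
python3 -m inch '[[-0.004,0,0.007,0,0,0,1],[-0.004,0,0.007,0,0,0,1]]'|f; python3 -m inch '[[0,0,0.007,0,0,0,1],[0,0,0.007,0,0,0,1]]'|f; python3 -m inch '[[0,0,0.007,0,0,0,1],[0,0,0.007,0,0,0,1]]'|f
```

```text
ee_pos: [459.9, 5.2, 117.7] ft_force: [-0.6, -0.8, -3.5] 
ee_pos: [459.8, 5.2, 116.6] ft_force: [-0.6, -1.5, -3.8] 
ee_pos: [459.7, 5.2, 115.5] ft_force: [0.4, -0.9, -2.8]
```

```bash
f(){ grep -E "ee_pos|ft_f"|tr '\n' ' ';echo;}
python3 -m inch '[[0,0,0.005,0,0,0,1],[0,0,0.005,0,0,0,1]]'|f; python3 -m inch '[[0,0,0.005,0,0,0,1],[0,0,0.005,0,0,0,1]]'|f
```

```text
ee_pos: [459.6, 5.2, 114.7] ft_force: [1.1, -1.7, -4.0] 
ee_pos: [459.6, 5.2, 113.9] ft_force: [0.6, -0.4, -3.8]
```

```bash
f(){ grep -E "ee_pos|ft_f"|tr '\n' ' ';echo;}
python3 -m inch '[[0,0,0.005,0,0,0,1],[0,0,0.005,0,0,0,1]]'|f; python3 -m inch '[[0,0,0.005,0,0,0,1],[0,0,0.005,0,0,0,1]]'|f
```

```text
ee_pos: [459.5, 5.2, 113.1] ft_force: [0.8, -1.2, -4.9] 
ee_pos: [459.5, 5.2, 112.4] ft_force: [1.7, -0.9, -6.3]
```

Pull is beginning.

```bash
f(){ grep -E "ee_pos|ft_f"|tr '\n' ' ';echo;}
python3 -m inch '[[0,0,0.004,0,0,0,1],[0,0,0.004,0,0,0,1]]'|f
```

```text
ee_pos: [459.4, 5.2, 111.8] ft_force: [1.7, -1.7, -7.5]
```

```bash
f(){ grep -E "ee_pos|ft_f"|tr '\n' ' ';echo;}
python3 -m inch '[[0,0,0.004,0,0,0,1],[0,0,0.004,0,0,0,1]]'|f
```

```text
ee_pos: [459.3, 5.2, 111.2] ft_force: [0.8, -1.7, -7.9]
```

```bash
f(){ grep -E "ee_pos|ft_f"|tr '\n' ' ';echo;}
python3 -m inch '[[0,0,0.004,0,0,0,1],[0,0,0.004,0,0,0,1]]'|f
```

```text
ee_pos: [459.4, 5.1, 110.7] ft_force: [0.2, -2.6, -7.3]
```

```bash
python3 -m inch '[[0,0,0.004,0,0,0,1],[0,0,0.004,0,0,0,1]]'|grep -E "ee|ft"
```

```text
ee_pos: [459.5, 5.3, 110.2]
ft_force: [0.0, -1.8, -4.6]
```

```bash
python3 -m inch '[[0,0,0.004,0,0,0,1],[0,0,0.004,0,0,0,1]]'|grep -E "ee|ft"
```

```text
ee_pos: [459.7, 5.3, 109.7]
ft_force: [-0.1, -1.3, -4.0]
```

```bash
python3 -m inch '[[0,0,0.002,0,0,0,1],[0,0,0.002,0,0,0,1]]'|grep -E "ee|ft"; python3 -m inch '[[0,0,0,0,0,0,1]]'|grep -E "ee|ft"
```

```text
ee_pos: [459.7, 5.3, 109.4]
ft_force: [1.1, -0.5, -2.6]
ee_pos: [459.7, 5.2, 109.3]
ft_force: [0.3, 0.6, -3.1]
```

The pull is gone, so it has clicked. Next I check the lens over the board.

```bash
python3 - <<'E'
from h import *
cv2.imwrite("pics/t5.png",ctrl.get_image("top")[:,:,::-1]);cv2.imwrite("pics/s5.png",ctrl.get_image("side")[:,:,::-1])
cv2.imwrite("pics/c5.png",np.hstack([crop("pics/t5.png",270,175,95,100,4),crop("pics/s5.png",250,200,105,100,4)]))
p=ctrl.get_obs()['ee_pos'];print(p)
for d in(-9.3,-8.3):
  c,s=np.cos(np.radians(d)),np.sin(np.radians(d)); q=proj("top",[[p[0]+130*c,p[1]+130*s,107]])[0];print(d,q,(q-[270,175]+.375)*4)
E
```

```text
[459.60345648   5.24349852 109.32181975]
-9.3 [318.10493442 217.2679413 ] [193.91973769 170.5717652 ]
-8.3 [317.02196286 217.1091    ] [189.58785145 169.93640001]
```

View pics/c5.png

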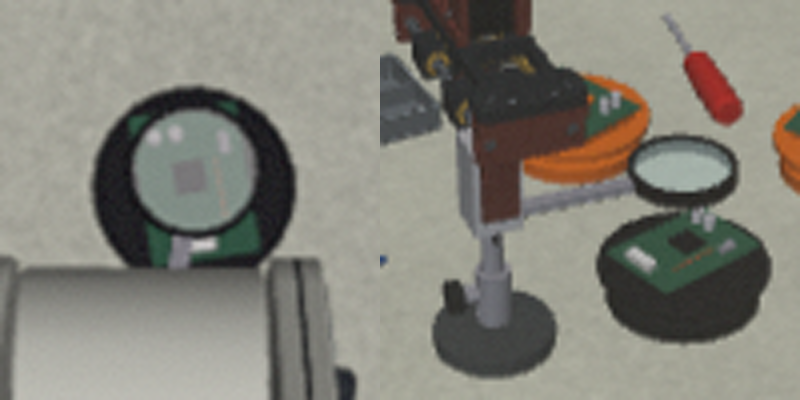

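The lens middle is at top (318.1,217.4), matching bearing -9.3° with the board's at -9.4°, so it is within about 3 mm of the board middle. Release, then rise straight up.

```bash
python3 -m inch '[[0,0,0,0,0,0,0.2],[0,0,0,0,0,0,0],[0,0,0,0,0,0,-0.4],[0,0,0,0,0,0,-0.8],[0,0,0,0,0,0,-1],[0,0,0,0,0,0,-1]]'; python3 -m inch '[[0,0,-0.05,0,0,0,-1],[0,0,-0.2,0,0,0,-1],[0,0,-0.45,0,0,0,-1],[0,0,-0.75,0,0,0,-1],[0,0,-0.95,0,0,0,-1],[0,0,-0.95,0,0,0,-1]]'; python3 -m inch '[[-0.2,0,0,0,0,0,-1],[-0.4,0,-0.1,0,0,0,-1],[-0.4,0,-0.1,0,0,0,-1],[-0.4,0,-0.1,0,0,0,-1]]'
python3 - <<'E'
from h import *
cv2.imwrite("pics/t6.png",ctrl.get_image("top")[:,:,::-1]);cv2.imwrite("pics/s6.png",ctrl.get_image("side")[:,:,::-1])
cv2.imwrite("pics/c6.png",np.hstack([crop("pics/t6.png",270,175,95,100,4),crop("pics/s6.png",250,200,105,100,4)]))
E
```

```text
t: 20.3
ee_pos: [459.6, 5.2, 109.3]
orientation: [-3.13, 0.269, -0.0]
ft_force: [0.8, 0.1, 0.2]
width: 80.4
grasp_force: 0.0
t: 21.05
ee_pos: [461.0, 5.2, 254.4]
orientation: [-3.13, 0.269, -0.009]
ft_force: [-0.5, -0.1, 0.6]
width: 87.8
grasp_force: 0.0
t: 21.55
ee_pos: [400.9, 15.4, 266.3]
orientation: [3.13, -0.269, 0.0]
ft_force: [-0.2, -0.0, -0.4]
width: 88.0
grasp_force: 0.0
```

View pics/c6.png

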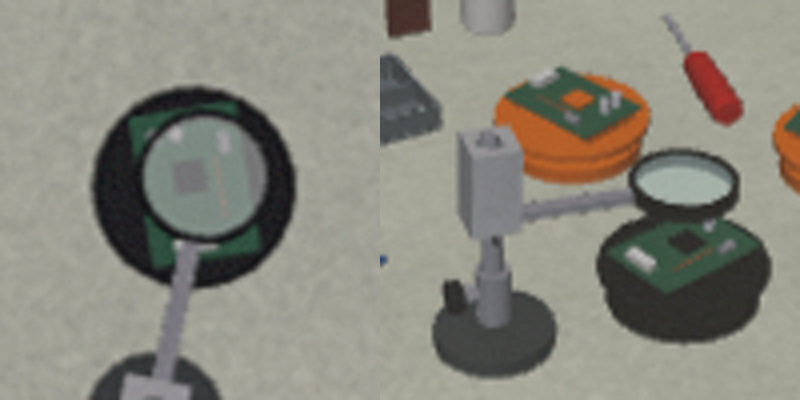

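```bash
python3 - <<'E'
from h import *
t=(205/4+270-.375,177/4+175-.375)
for z in(95,100,105): print(hit("top",t,z))
s5,s6=[cv2.imread(f"pics/s{i}.png",0).astype(np.float32) for i in(5,6)]
s=(684-380)/4+250-.375,183/4+200-.375
for z in (90,100,110):print(z,hit("side",np.array(s)-[1.4,3.1],z))
print("tri",tri(t,np.array(s)-[1.4,3.1]))
# hub top centre & visible underside corner heights, relative to expected at underside 95
tb=np.array([(489-380)/4+250-.375,140/4+200-.375])-[1.4,3.1]
for z in(148,151,155,158): print(z,hit("side",tb,z), proj("side",[[459.8,5.2,z]])-tb)
E
```

```text
[586.45589308 -21.71576958  95.        ]
[585.63523647 -21.61645387 100.        ]
[584.81457987 -21.51713816 105.        ]
90 [595.58119536  -5.42588466  90.        ]
100 [586.97385443 -18.07845546 100.        ]
110 [578.36651349 -30.73102627 110.        ]
tri [584.98264013 -21.44541818 102.60565891]
148 [468.62637139  24.21157519 148.        ] [[0.55299398 4.51615156]]
151 [466.39364857  19.94841264 151.        ] [[0.52094075 3.47983705]]
155 [463.41668481  14.26419592 155.        ] [[0.47809734 2.09380835]]
158 [461.18396198  10.00103337 158.        ] [[0.44588524 1.05106722]]
```

The hub hangs in the catch: its top measures about 155–158 mm against an expected 155, and nothing slid down to the shoulder. The lens is about 7 mm from the board middle, and about 3 mm of that is built in because the board is 133 mm away and the lens is on a 130 mm radius. Everything in view is undisturbed and the gripper is clear, so I'm handing in.

```bash
python3 - <<'E'
from h import *
a=cv2.imread("pics/s6.png").astype(int)[200:300,250:355];b=ctrl.get_image("side")[:,:,::-1].astype(int)[200:300,250:355]
print("still:",(np.abs(a-b).max(2)>40).sum()); print(ctrl.close_job())
E
```

```text
still: 0
the job is handed in; nothing more can be done
None
```

The magnifier head is clicked onto the post and let go, with the lens about 7 mm from the middle of the circuit board, after it swung about 2.6° and tilted slightly on release; job handed in at about 22 s.

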